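# Lay out a power unit on its mounting plate

### The job

Lay out the power unit on the perforated metal plate: put the small loose green circuit board, solder side up as it lies, into the black carrier with the tall corner guides, the white module into the blue cradle, and the black terminal block between the two on the grey seat in the middle of the plate, inside its end stops. Centre the finned heat sink on top of the white module, fins up and its long side along the module, and swing the steel hold-down arm in over it until it stops. Leave every part lying flat, fully home and let go.

Things in the scene. Friction and masses are not known exactly. Their poses are not given: they have to be found in the camera images.
- green_board: loose small green circuit board, solder side up, standing on its components; 58 (its x) x 115 (its y) x 25 mm high; the 2 mm thick board itself lies at 22 to 24 mm. Origin: centre of the underside (feet of the components). Taken by its long edges, 58 mm apart; within 25 mm of their middle nothing hangs below the board. 85 g. Either way round is right.
- white_module: loose white box-shaped module with slots in its sides, 45 (its x) x 68 (its y) x 24 mm high, 70 g. Origin: centre of the underside. Either way round is right.
- heat_sink: loose light-grey finned aluminium heat sink, fins up, 24 (its x) x 44 (its y) x 22 mm high, 40 g; the base is 3 mm thick, the fins stand across its length, so it can be taken across the 24 mm or the 44 mm. Origin: centre of the underside. Either way round is right.
- terminal_block: loose black barrier terminal block with a row of screws, 22 (its x) x 70 (its y) x 17 mm high, 45 g; base 7 mm high over the full width, thin ribs above it. Origin: centre of the underside. Either way round is right.
- plate: fixed perforated light metal plate on the bench, 156 (its x) x 262 (its y) x 4 mm. Origin: centre of the underside; x points roughly away from the robot. In the middle, centred on the origin, the terminal block's seat: a flat grey strip 34 mm wide (y), top 7 mm above the bench, between two end stops 88 mm apart along x, 17 mm above the bench; the block lies with its 70 mm along the plate's x.
- board_carrier: fixed black plastic carrier on one side of the plate (left or right, 72 mm from the middle): 3 mm floor, four corner guides 28 mm high, flared at the top to 34 mm. Clear space 125 (its x) x 67 (its y) mm. Origin: centre of the underside, 4 mm above the bench; x as the plate's x. The board stands on its floor, 115 mm along x, so the board's origin comes 3 mm above this one.
- module_cradle: fixed blue plastic cradle on the other side of the plate: 3 mm floor, four corner guides 10 mm high, flared at the top to 16 mm. Clear space 77 (its x) x 53 (its y) mm. Origin: centre of the underside, 4 mm above the bench; x as the plate's x. The module stands on its floor, 68 mm along x (module top at 27 mm). The hold-down arm's post, 13 mm thick, stands at x = -56 mm, y = 0 of this frame.
- holder (a joint): angle of the steel hold-down arm about its upright post; 0 = closed against a stop, the arm pointing along the cradle's +x over the module; positive = swung out counter-clockwise seen from above, up to 2.9. Light friction (0.02 N m) keeps it where it is left. Its steel underside is 52.5 mm above the cradle's origin, 3.5 mm over the fins of a heat sink on the module.
- holder_knob (a point): middle of the upright red knob at the free end of the arm, 62 mm from the post's axis: 16 mm across, 24 mm high, from 58.5 to 82.5 mm above the cradle's origin; this point is 70.5 mm above it. The arm's end below it is 17 mm wide.
Mind the look-alikes: they are no part of the job. There is more than one size of the module_cradle; the job needs the larger.

How it is judged:
At the end, for the whole second after the job is handed in: Board in carrier and module in cradle, flat on the floor (10 mm, 0.2 / 0.25 rad); heat sink upright on the module (10 mm, 0.25 rad); terminal block flat on the middle seat (12 mm, 0.2 rad); arm within 0.15 rad of closed; all released and at rest (horizontal distance between green_board and board_carrier below 0.01 m and z of green_board in the frame of board_carrier below 0.006 m and angle between the y axis of green_board and the x axis of board_carrier, either way round below 0.2 rad and angle between each of green_board, white_module, heat_sink, terminal_block's own z axis and vertical below 0.07 rad and horizontal distance between white_module and module_cradle below 0.01 m and z of white_module in the frame of module_cradle below 0.006 m and angle between the y axis of white_module and the x axis of module_cradle, either way round below 0.25 rad and horizontal distance between heat_sink and white_module below 0.01 m and z of heat_sink in the frame of white_module between 0.02 and 0.028 m and angle between the y axis of heat_sink and the y axis of white_module, either way round below 0.25 rad and horizontal distance between terminal_block and plate below 0.012 m and height (world z) of terminal_block below 0.01 m and angle between the y axis of terminal_block and the x axis of plate, either way round below 0.2 rad and value of joint holder below 0.15 rad and linear speed of each of green_board, white_module, heat_sink, terminal_block below 0.02 m/s); the robot touches nothing.
It also fails if it takes over 120 s, if anything falls off the work surface, if the arm or the gripper's body presses on something with over 40 N, if the wrist force passes 120 N, or if a joint passes its speed limit or range.

### The arm

A 6-joint arm with a two-finger parallel gripper is mounted at the origin on a cart in front of the work surface, level with it; the furniture and walls round the work are solid. World frame = base frame: x ahead of the robot, y to its left, z up, the work surface at z = 0. Lengths are in m, angles in rad, forces in N, time in s.
With the tool pointing down it reaches from about 0.325 to 0.775 m from the base axis. Payload 5.5 kg.
Tool frame: the origin (TCP) lies midway between the tips of the shut fingers; the grasp point (between the pads) lies behind it (manip.grip_point_offset is the z of the grasp point in the tool frame, in m); z points along the fingers, y is the line along which they close (so a half turn about z gives the same grasp; the last joint's range is limited). The gripper opens to 88 mm and grips with 3 to 60 N. Pads are 20 mm wide; open, the fingers measure 115 mm over their backs; the gripper's body (75 mm by 178 mm) begins 61 mm behind the grasp point.
Start: joints at [-1.353, 0.091, 1.231, -0, 1.82, -0.057], TCP at [0.163, -0.578, 0.223] pointing down, gripper open.
Joint ranges: [-2.87, 2.87], [-0.86, 2.18], [0.17, 2.46], [-1.51, 4.65], [0.06, 2.69], [-2.65, 2.65]. Speed limits (rad/s): [2.57, 2.57, 3.01, 3.14, 3.14, 3.14].

### API

Orientations are given as a 3x3 rotation matrix whose columns are the frame's x, y, z axes.
In Python, from workcell import manip gives the robot as it stands.
- The arm moves only by the tool jog_arm, never from a script. Its argument "commands" is a list of rows, each a list of 3 entries, a list of its own where there are three numbers: the opening, from 0 (shut) to 1 (fully open), then the shift along the tool's x, y, z in m, then the turn about the tool's z in rad. In form: [[jaw, [x, y, z], twist], ...]. A call has 1 to 20 rows; each row shifts and turns the commanded pose from where the row before left it, along the tool's axes as they then stand; what a row does not reach is not made up. A row lasts 1/8 s, in which the tool goes at most 62.5 mm and 10.7 degrees, less where a joint would pass 70% of its speed; a pose out of reach is approached as far as the arm can. A call with a gripper value outside its range is refused whole. The fingers move at their own pace and stop on an object; "force" is the grip in N (left out, the last holds). Time passes only in rows, so rows that do not move let the fingers close. It gives the time, the measured TCP pose, the force, the opening and the grip force at its end, in the units of the state.
- manip.get_obs(): the state, without advancing time (a new reading comes with each control period).
- manip.camera(name): name is "side" or "top" or "wrist"; returns a dict with "pixels" (400x640x3 uint8, blue, green, red), "fx", "fy", "cx", "cy" (pixels), "eye" and "rotation" of the camera in the world. Camera axes: x right, y down, z forward; pixel columns grow to the right and rows downward; lengths in m; the calibration is good to about 2 mm. A picture is of the moment at which its call begins. There is no depth.
- manip.sign_off(): hands the job in; it is judged then, once.
Trained networks look in the newest picture that a camera, given by its name, has taken for a name from the list of things; names that differ only in an ending like _2 or _b are one class to them, and where a whole thing is asked for, a point or a joint stands for the part that bears it (a point fixed in the world has none). Each returns a list of dicts, best first, with "confidence" (0 to 1); they miss things now and then, are a little off and sometimes report something else, mostly with a low value. They report only what shows in the picture. A call takes as long as a camera call. They do not tell look-alikes from the thing itself.
- manip.trace(target, camera): "mask" (400x640 bool, what is visible of it) and "xy" ([column, row] in pixels, amid what is visible of it).
The state is a dict: "time_s": time; "q": joint angles; "joint_velocities": joint speeds; "effort": joint torques, N m; "position": TCP position; "tcp_rot": TCP orientation; "force": force on the tool from outside, world axes, zero at the start; "moment": the same for the moment, N m; "width": finger opening in m; "finger_force": force on a finger pad.
Only numpy, scipy, OpenCV 4.12 (cv2) and the standard library are available. Lean on these libraries where they do the work, as an engineer would, in place of code of your own. Each camera call takes 0.05 s, during which the arm holds its last target. There are 200 camera calls.

## Working session

There is one attempt and no reset: what is moved stays moved. The work goes in short steps, Python scripts to look and compute and a tool call to move; the robot and the scene stay as the last step left them, time stands still between calls to the robot, and variables do not carry over. Pictures are saved under pics/ and viewed, at most 14 in all, crops included, and the job is handed in when it is done.

Besides the shell and the picture viewer there is one more tool, called after "Request:" in YAML: its name, and indented under it one key for each argument. jog_arm: Moves the arm, as the interface text tells. Its arguments: {"type":"object","properties":{"commands":{"type":"array","items":{"type":"array"}},"force":{"type":"number"}},"required":["commands"]}

```bash
mkdir -p pics; ls; cat > h.py <<'E'
import numpy as np, cv2
from workcell import manip
def ray(c,px):
    d=np.array([(px[0]-c["cx"])/c["fx"],(px[1]-c["cy"])/c["fy"],1.]); return c["rotation"]@d
def at(c,px,z):
    d=ray(c,px); e=np.array(c["eye"]); return e+d*(z-e[2])/d[2]
def proj(c,P):
    p=np.array(c["rotation"]).T@(np.array(P)-c["eye"]); return [p[0]/p[2]*c["fx"]+c["cx"],p[1]/p[2]*c["fy"]+c["cy"]]
def shot(n,f):
    c=manip.camera(n); c["rotation"]=np.array(c["rotation"]); cv2.imwrite("pics/"+f,c["pixels"]); return c
def rect(c,mask,z):
    "min-area rect of mask projected to height z: centre, sizes, yaw of long side"
    ys,xs=np.nonzero(mask); P=np.array([at(c,(x,y),z)[:2] for x,y in zip(xs,ys)],np.float32)
    (cx,cy),(w,h),a=cv2.minAreaRect(P*1000)
    if w<h: a+=90;w,h=h,w
    a=np.radians((a+90)%180-90)
    return np.round([cx,cy,w,h],0),round(a,3)
E
python3 - <<'E'
from h import *
print(manip.grip_point_offset)
Z=dict(green_board=.024,white_module=.024,heat_sink=.022,terminal_block=.012,plate=.004,board_carrier=.02,module_cradle=.012,holder=.058,holder_knob=.0745)
for n in["top","side"]:
    c=shot(n,n+"0.png"); print(n,c["eye"],c["rotation"].round(2).tolist(),c["fx"])
    for t,z in Z.items():
        for r in manip.trace(t,n):
            print(t,round(r["confidence"],2),np.round(r["xy"]),r["mask"].sum(),*(rect(c,r["mask"],z) if n=="top" else ()))
E
```

```text
pics
-0.0187
top [0.22980312 0.24479695 1.95104351] [[-0.02, -0.99, 0.16], [-1.0, 0.02, 0.01], [-0.01, -0.16, -0.99]] 500.9405173851188
green_board 0.91 [385. 168.] 415 [657.   9. 114.  58.] 1.463
green_board 0.28 [332. 205.] 730 [516. 217. 142.  84.] -0.062
white_module 0.61 [449. 209.] 231 [ 494. -221.   74.   48.] 1.404
terminal_block 0.68 [451. 242.] 73 [ 380. -225.   65.   19.] -1.192
plate 0.95 [311. 207.] 1312 [520. 289. 262. 155.] 1.512
board_carrier 0.65 [333. 207.] 746 [517. 217. 142.  84.] -0.06
module_cradle 0.62 [298. 205.] 408 [493. 363. 150.  61.] -0.095
module_cradle 0.45 [201. 236.] 200 [409. 743.  70.  46.] -0.022
holder_knob 0.47 [290. 225.] 37 [442. 379.  64.  10.] -0.563
side [ 0.40623345 -0.97747825  0.74481527] [[1.0, -0.04, 0.07], [-0.08, -0.47, 0.88], [-0.0, -0.88, -0.48]] 387.8701027305508
green_board 0.58 [376. 252.] 434
white_module 0.62 [333. 313.] 422
heat_sink 0.74 [375. 306.] 118
heat_sink 0.34 [325. 223.] 240
terminal_block 0.5 [290. 317.] 205
plate 0.64 [328. 212.] 548
board_carrier 0.66 [323. 224.] 330
module_cradle 0.53 [318. 205.] 321
module_cradle 0.46 [295. 170.] 85
holder 0.54 [298. 193.] 56
```

```bash
python3 -c "
import cv2
for n in('top','side'):
  i=cv2.imread(f'pics/{n}0.png'); cv2.imwrite(f'pics/{n}0b.png',cv2.resize(i,(800,500),interpolation=cv2.INTER_CUBIC))"
```

```text
(no output)
```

View pics/top0b.png

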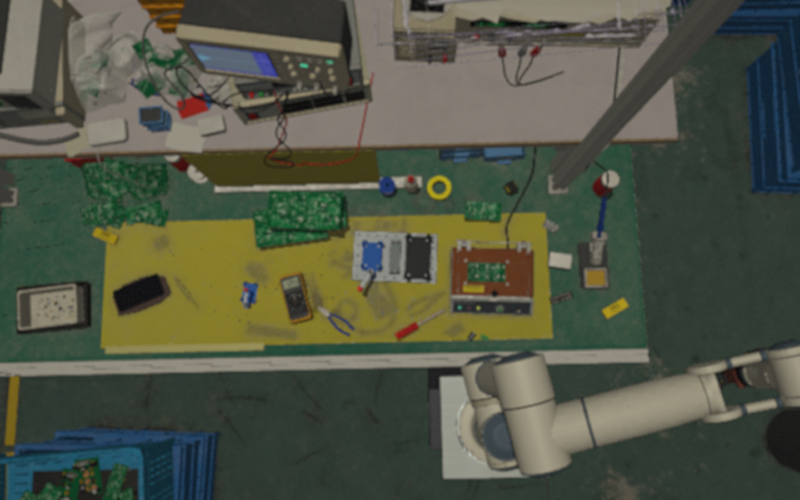

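View pics/side0b.png

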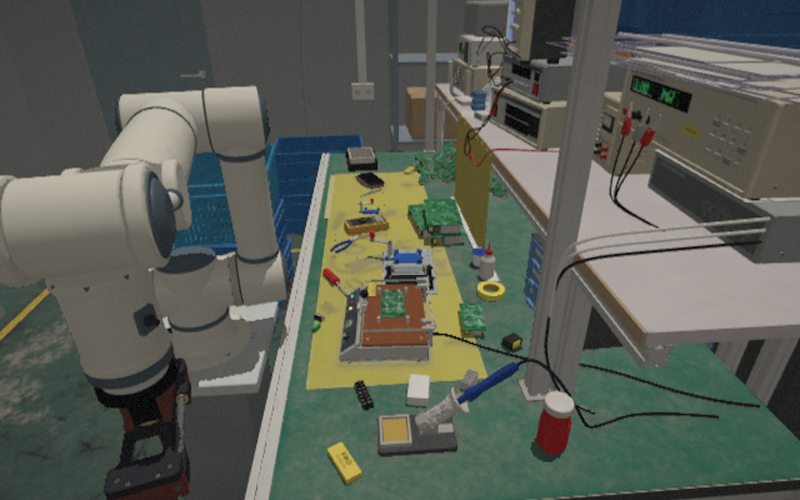

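The top view (800x500 scale) shows the plate at (395,257), with the blue cradle on its left, the black carrier on its right and the hold-down arm swung out at (368,283). The loose board is at (483,211), the module at (560,260) and the block at about (562,297). In the side view a shelf, a pole and a brown unit are obstacles. I'll triangulate those and the parts.

```bash
python3 - <<'E'
from h import *
T=shot("top","t1.png");S=shot("side","s1.png")
def tri(a,b):
    a=np.array(a)/1.25;b=np.array(b)/1.25
    d1=ray(T,a);d2=ray(S,b);A=np.stack([d1,-d2],1);e1=np.array(T["eye"]);e2=np.array(S["eye"])
    k=np.linalg.lstsq(A,e2-e1,rcond=None)[0];p=e1+k[0]*d1;q=e2+k[1]*d2
    return ((p+q)/2).round(3),round(np.linalg.norm(p-q),3)
print("shelf corner",tri((677,138),(640,338)))
print("pole base",tri((557,188),(540,395)))
print("box front right top",tri((532,308),(345,358)))
print("box board back right",tri((535,244),(432,330)))
print("module",tri((561,260),(419,389)))
print("hs",tri((552,225),(468,380)))
print("board",tri((483,211),(472,318)))
for nm,p,z in[("hs",(375,306),.02),("tb",(290,317),.012),("mod",(333,313),.02),("board",(376,252),.024),("knob",(298,193),.07)]: print(nm,at(S,p,z).round(3))
a=cv2.resize(T["pixels"][150:270,260:510],(800,384),interpolation=cv2.INTER_CUBIC)
b=cv2.resize(S["pixels"][180:350,230:430],(706,600),interpolation=cv2.INTER_CUBIC)
cv2.imwrite("pics/tc.png",a);cv2.imwrite("pics/sc.png",b)
E
```

```text
shelf corner (array([ 0.773, -0.482,  0.331]), np.float64(0.009))
pole base (array([ 0.745, -0.242, -0.012]), np.float64(0.021))
box front right top (array([ 0.346, -0.131,  0.027]), np.float64(0.005))
box board back right (array([ 0.536, -0.136,  0.096]), np.float64(0.001))
module (array([ 0.497, -0.231,  0.017]), np.float64(0.002))
hs (array([ 0.607, -0.21 ,  0.014]), np.float64(0.002))
board (array([0.659, 0.005, 0.017]), np.float64(0.002))
hs [ 0.605 -0.223  0.02 ]
tb [ 0.381 -0.235  0.012]
mod [ 0.492 -0.239  0.02 ]
board [0.655 0.009 0.024]
knob [0.42  0.353 0.07 ]
```

View pics/tc.png

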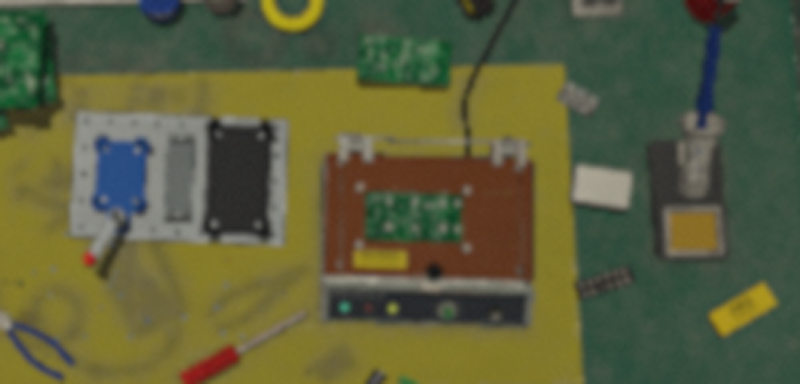

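View pics/sc.png

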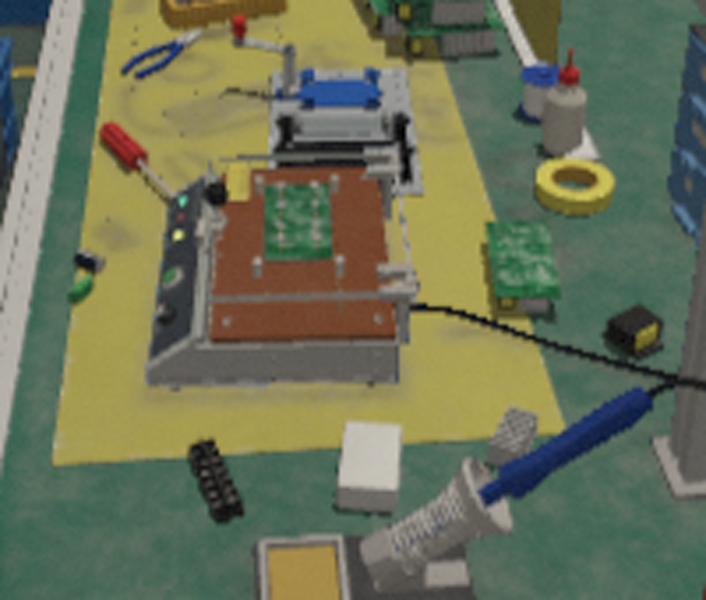

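The crops show the module at (601,187), the block at (606,283) and the heat sink tilted at (578,97) next to the soldering stand in the top crop. The brown unit blocks y from -0.13 to 0.13 up to about 0.11 m.

```bash
python3 - <<'E'
from h import *
o=manip.get_obs(); R=np.array(o["tcp_rot"]);print(o["position"],R.round(3).tolist())
c=shot("wrist","w0.png");print(np.round(c["eye"],3),c["rotation"].round(2).tolist(),c["fx"],"cam in tool",(R.T@(np.array(c["eye"])-o["position"])).round(3))
print("delta tool to (.5,-.23,.3)",(R.T@(np.array([.5,-.23,.3])-o["position"])).round(3))
E
```

```text
[ 0.16280135 -0.5775043   0.22263822] [[0.962, 0.271, -0.0], [0.271, -0.962, 0.0], [0.0, -0.0, -1.0]]
[ 0.234 -0.556  0.384] [[0.27, -0.93, -0.26], [-0.96, -0.26, -0.07], [0.0, 0.27, -0.96]] 332.6637006745665 cam in tool [ 0.074 -0.001 -0.161]
delta tool to (.5,-.23,.3) [ 0.419 -0.243 -0.077]
```

Request:
jog_arm:
  commands:
    - [1,[0.0466,-0.027,-0.0086],0]
    - [1,[0.0466,-0.027,-0.0086],0]
    - [1,[0.0466,-0.027,-0.0086],0]
    - [1,[0.0466,-0.027,-0.0086],0]
    - [1,[0.0466,-0.027,-0.0086],0]
    - [1,[0.0466,-0.027,-0.0086],0]
    - [1,[0.0466,-0.027,-0.0086],0]
    - [1,[0.0466,-0.027,-0.0086],0]
    - [1,[0.0466,-0.027,-0.0086],0]
    - [1,[0,0,0],-0.16]
    - [1,[0,0,0],-0.16]
    - [1,[0,0,0],-0.16]
    - [1,[0,0,0],-0.16]
    - [1,[0,0,0],-0.16]
    - [1,[0,0,0],-0.16]
    - [1,[0,0,0],-0.17]
    - [1,[0,0,0],0]

```text
time_s: 3.28
position: [0.5005, -0.2298, 0.3001]
tcp_rot: [[0.167, 0.986, 0.0], [0.986, -0.167, -0.0], [-0.0, 0.0, -1.0]]
force: [0.9, 0.2, 0.3]
width: 0.0876
finger_force: 0.0
```

```bash
cat >> h.py <<'E'
Z=dict(green_board=.024,white_module=.024,heat_sink=.022,terminal_block=.012,plate=.004,board_carrier=.02,module_cradle=.012,holder=.058,holder_knob=.0865)
def look(f,names,dz=0):
    c=shot("wrist",f)
    for t in names:
        for r in manip.trace(t,"wrist"): print(t,round(r["confidence"],2),np.round(r["xy"]),r["mask"].sum(),*rect(c,r["mask"],Z[t]+dz))
    return c
def st():
    o=manip.get_obs();R=np.array(o["tcp_rot"]);print("TCP",np.round(o["position"],4),"psi",round(np.arctan2(R[1,0],R[0,0]),3),"w",round(o["width"],4),"ff",o["finger_force"],"F",np.round(o["force"],1),"t",round(o["time_s"],2),"q",np.round(o["q"],2))
def go(x,y,z=None,psi=None):
    "tool-axis shift to world target with present orientation"
    o=manip.get_obs();R=np.array(o["tcp_rot"]);p=np.array(o["position"])
    t=np.array([x,y,p[2] if z is None else z]);s="" 
    if psi is not None: s=" twist %.3f"%-((psi-np.arctan2(R[1,0],R[0,0])+np.pi)%(2*np.pi)-np.pi)
    print("shift",(R.T@(t-p)).round(4),s)
E
python3 - <<'E'
from h import *
st();c=look("w1.png",["white_module","heat_sink","terminal_block"])
E
```

```text
TCP [ 0.5005 -0.2298  0.3001] psi 1.403 w 0.0876 ff 0.0 F [0.9 0.2 0.3] t 3.27 q [-0.49 -0.01  1.2  -0.    1.96 -0.32]
white_module 0.64 [318. 168.] 1714 [ 497. -221.   69.   44.] 1.388
heat_sink 0.86 [398. 137.] 681 [ 606. -200.   45.   28.] 1.031
terminal_block 0.85 [235. 177.] 794 [ 384. -220.   69.   22.] -1.281
```

View pics/w1.png

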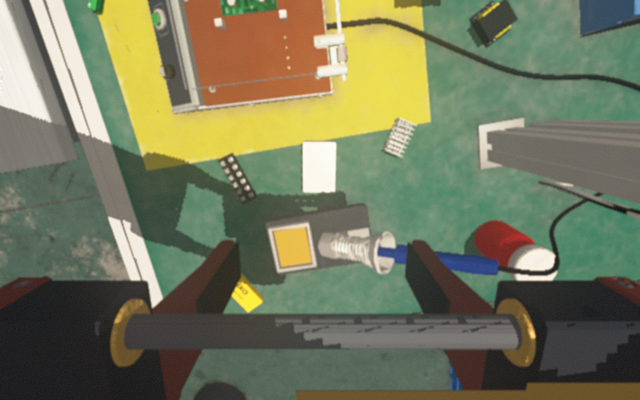

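The wrist view shows the module at (318,167), the heat sink at (400,137) and the block at (237,178), all with measured sizes that match. I'll pick the module.

```bash
python3 -c "
from h import *
go(.497,-.221,.005,1.388)"
```

```text
shift [ 0.0081 -0.005   0.2951]  twist 0.014
```

Request:
jog_arm:
  commands:
    - [1,[0.008,-0.005,0.04],0.014]
    - [1,[0,0,0.06],0]
    - [1,[0,0,0.06],0]
    - [1,[0,0,0.06],0]
    - [1,[0,0,0.045],0]
    - [1,[0,0,0.03],0]
    - [1,[0,0,0],0]
    - [0,[0,0,0],0]
    - [0,[0,0,0],0]
    - [0,[0,0,0],0]
    - [0,[0,0,0],0]
    - [0,[0,0,0],0]
  force: 20

```text
time_s: 4.97
position: [0.497, -0.2211, 0.0052]
tcp_rot: [[0.179, 0.984, 0.0], [0.984, -0.179, -0.0], [-0.0, 0.0, -1.0]]
force: [0.2, 0.1, 0.5]
width: 0.044
finger_force: 20.0
```

Request:
jog_arm:
  commands:
    - [0,[0,0,-0.04],0]
    - [0,[0,0,-0.055],0]
    - [0,[0,0,-0.06],0]
    - [0,[0,0,-0.06],0]
    - [0,[0,0,-0.055],0]
    - [0,[0.0516,-0.0082,0],0]
    - [0,[0.0516,-0.0082,0],0]
    - [0,[0.0516,-0.0082,0],0]
    - [0,[0.0516,-0.0082,0],0]
    - [0,[0.0516,-0.0082,0],0]
    - [0,[0.0516,-0.0082,0],0]
    - [0,[0.0516,-0.0082,0],0]
    - [0,[0.0516,-0.0082,0],0]
    - [0,[0.0516,-0.0082,0],0]
    - [0,[0,0,0],0]
    - [0,[0,0,0],0]

```text
time_s: 6.98
position: [0.5074, 0.2486, 0.2748]
tcp_rot: [[0.179, 0.984, -0.0], [0.984, -0.179, -0.001], [-0.001, -0.0, -1.0]]
force: [0.3, 0.3, -1.1]
width: 0.0434
finger_force: 20.0
```

```bash
python3 - <<'E'
from h import *
st();c=look("w2.png",["plate","module_cradle","board_carrier","holder","holder_knob"])
hsv=cv2.cvtColor(c["pixels"],cv2.COLOR_BGR2HSV)
E
```

```text
TCP [0.5074 0.2486 0.2748] psi 1.391 w 0.0434 ff 19.999775290489197 F [ 0.3  0.3 -1.1] t 6.97 q [ 0.4   0.01  1.22 -0.    1.91  0.58]
plate 0.96 [331. 116.] 13122 [522. 291. 262. 157.] 1.504
module_cradle 0.85 [308.  77.] 6006 [479. 370. 195.  78.] -0.153
board_carrier 0.7 [344. 182.] 4358 [518. 217. 147.  89.] -0.073
board_carrier 0.63 [234.  70.] 1177 [432. 390.  97.  19.] -0.527
holder 0.93 [235.  70.] 1192 [440. 384.  88.  18.] -0.527
holder_knob 0.64 [234.  68.] 1188 [446. 379.  81.  16.] -0.527
```

View pics/w2.png

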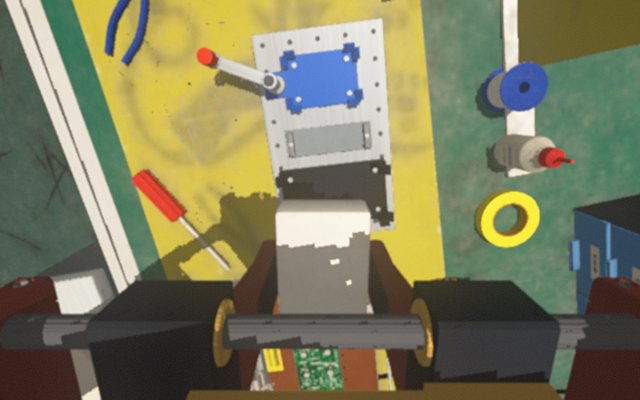

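```bash
python3 - <<'E'
from h import *
c=shot("wrist","w3.png");hsv=cv2.cvtColor(c["pixels"],cv2.COLOR_BGR2HSV)
m=cv2.inRange(hsv,(100,120,60),(130,255,255));m[:, :255]=0;m[:,390:]=0;m[130:]=0
m=cv2.morphologyEx(m,cv2.MORPH_OPEN,np.ones((3,3)))
for z in(.007,.015,.02):print(rect(c,m,z))
print("seat",[at(c,p,.007).round(3) for p in((297,144),(363,134))])
r=cv2.inRange(hsv,(0,150,120),(8,255,255));r[:,:190]=0;r[:,230:]=0;r[90:]=0;ys,xs=np.nonzero(r);k=at(c,(xs.mean(),ys.mean()),.0745);print("knob",xs.mean(),ys.mean(),k.round(3))
print("post",at(c,(272,81),.060).round(3))
E
```

```text
(array([523., 363., 100.,  69.]), np.float64(-0.061))
(array([523., 363.,  98.,  67.]), np.float64(-0.061))
(array([523., 362.,  97.,  66.]), np.float64(-0.061))
seat [array([0.483, 0.292, 0.007]), array([0.567, 0.289, 0.007])]
knob 204.78801843317973 55.986175115207374 [0.415 0.398 0.075]
post [0.475 0.365 0.06 ]
```

Request:
jog_arm:
  commands:
    - [0,[0.0575,-0.0024,0],0]
    - [0,[0.0575,-0.0024,0],0]
    - [0,[0,0,0.01],-0.1535]
    - [0,[0,0,0.01],-0.1535]
    - [0,[0,0,0.01],-0.1535]
    - [0,[0,0,0.01],-0.1535]
    - [0,[0,0,0.01],-0.1535]
    - [0,[0,0,0.01],-0.1535]
    - [0,[0,0,0.01],-0.1535]
    - [0,[0,0,0.01],-0.1535]
    - [0,[0,0,0.01],-0.1535]
    - [0,[0,0,0.01],-0.1535]
    - [0,[0,0,0.01],-0.1535]
    - [0,[0,0,0.04],0]
    - [0,[0,0,0.04],0]
    - [0,[0,0,0.02],0]
    - [0,[0,0,0],0]
    - [0,[0,0,0],0]

```text
time_s: 9.57
position: [0.5243, 0.3635, 0.0672]
tcp_rot: [[-0.998, 0.062, 0.003], [0.062, 0.998, 0.002], [-0.002, 0.002, -1.0]]
force: [0.5, -0.4, -0.0]
width: 0.0439
finger_force: 20.0
```

```bash
python3 -c "
from h import *
st();go(.5235,.3625,.013,3.079)"
```

```text
TCP [0.5243 0.3635 0.0672] psi 3.079 w 0.0439 ff 19.999871850013733 F [ 0.5 -0.4 -0. ] t 9.57 q [ 0.55  0.21  1.37  0.    1.55 -0.96]
shift [ 0.0008 -0.0011  0.0542]  twist 0.000
```

Request:
jog_arm:
  commands:
    - [0,[0.001,-0.001,0.02],0]
    - [0,[0,0,0.02],0]
    - [0,[0,0,0.01],0]
    - [0,[0,0,0.004],0]
    - [0,[0,0,0],0]

```text
time_s: 10.2
position: [0.5221, 0.362, 0.0117]
tcp_rot: [[-0.998, 0.062, -0.0], [0.062, 0.998, -0.0], [0.0, -0.0, -1.0]]
force: [-2.2, -2.3, 4.6]
width: 0.0438
finger_force: 20.0
```

Request:
jog_arm:
  commands:
    - [0.75,[0,0,0],0]
    - [0.75,[0,0,0],0]
    - [0.75,[0,0,0],0]
    - [0.75,[0,0,-0.04],0]
    - [0.75,[0,0,-0.05],0]
    - [0.75,[0,0,-0.06],0]
    - [1,[0,0,-0.04],0.162]
    - [1,[0,0,-0.04],0.162]
    - [1,[0,0,0],0.162]
    - [1,[0,0,0],0.162]
    - [1,[0,0,0],0.162]
    - [1,[0,0,0],0.162]
    - [1,[0,0,0],0.162]
    - [1,[0,0,0],0.162]
    - [1,[0,0,0],0.162]
    - [1,[0,0,0],0.159]

```text
time_s: 12.2
position: [0.5223, 0.3621, 0.2408]
tcp_rot: [[0.114, 0.994, -0.0], [0.994, -0.114, -0.0], [-0.0, -0.0, -1.0]]
force: [-0.1, -0.3, -0.5]
width: 0.088
finger_force: 0.0
```

Request:
jog_arm:
  commands:
    - [1,[-0.0488,0.0162,0],0]
    - [1,[-0.0488,0.0162,0],0]
    - [1,[-0.0488,0.0162,0],0]
    - [1,[-0.0488,0.0162,0],0]
    - [1,[-0.0488,0.0162,0],0]
    - [1,[-0.0488,0.0162,0],0]
    - [1,[-0.0488,0.0162,0],0]
    - [1,[-0.0488,0.0162,0],0]
    - [1,[-0.0488,0.0162,0],0]
    - [1,[0,0,0],0]
    - [1,[0,0,0],0]

```text
time_s: 13.58
position: [0.6196, -0.09, 0.2408]
tcp_rot: [[0.109, 0.994, -0.0], [0.994, -0.109, 0.001], [0.001, -0.0, -1.0]]
force: [0.8, 0.6, 0.7]
width: 0.0881
finger_force: 0.0
```

```bash
python3 - <<'E'
from h import *
st();c=look("w4.png",["green_board"])
t=shot("top","t2.png")
for n in["white_module"]:
  for r in manip.trace(n,"top"): print(n,round(r["confidence"],2),rect(t,r["mask"],.031))
go(.657,.009,.008,1.463)
E
```

```text
TCP [ 0.6196 -0.09    0.2408] psi 1.462 w 0.0881 ff 0.0 F [0.8 0.6 0.7] t 13.57 q [-0.2   0.17  1.11  0.    1.86 -0.09]
green_board 0.67 [349.  82.] 6132 [659.  11. 114.  58.] 1.463
white_module 0.48 (array([521., 363.,  67.,  47.]), np.float64(-0.022))
white_module 0.47 (array([487., 364., 157.,  65.]), np.float64(-0.097))
shift [0.1012 0.0266 0.2334]  twist 0.001
```

View pics/w4.png

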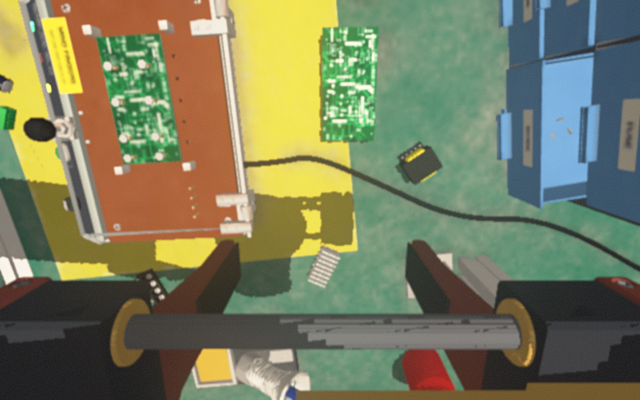

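The board is at (349,84). The brown unit's brackets reach pixel column ~250, and the blue bins start at column ~498. I'll check the clearances for the gripper body.

```bash
python3 - <<'E'
from h import *
c=shot("wrist","w5.png")
for n,p in dict(br1=(234,25),br2=(254,215),rail=(243,150),bin=(498,120)).items(): print(n,[at(c,p,z).round(3) for z in(.05,.1,.15)])
S=shot("side","s2.png")
print([at(S,np.array(p)/1.25,z).round(3) for p in((427,262),(432,330)) for z in(.08,.11)])
go(.659,.011,.013,1.463)
E
```

```text
br1 [array([0.552, 0.076, 0.05 ]), array([0.563, 0.063, 0.1  ]), array([0.574, 0.05 , 0.15 ])]
br2 [array([ 0.541, -0.113,  0.05 ]), array([ 0.553, -0.099,  0.1  ]), array([ 0.565, -0.085,  0.15 ])]
rail [array([ 0.541, -0.042,  0.05 ]), array([ 0.553, -0.038,  0.1  ]), array([ 0.565, -0.034,  0.15 ])]
bin [array([ 0.806, -0.039,  0.05 ]), array([ 0.781, -0.036,  0.1  ]), array([ 0.756, -0.032,  0.15 ])]
[array([0.567, 0.191, 0.08 ]), array([0.56 , 0.139, 0.11 ]), array([ 0.54 , -0.116,  0.08 ]), array([ 0.534, -0.155,  0.11 ])]
shift [0.1038 0.0283 0.2283]  twist 0.001
```

Request:
jog_arm:
  commands:
    - [1,[0.052,0.0142,0],0]
    - [1,[0.052,0.0142,0],0]
    - [1,[0,0,0.05],0]
    - [1,[0,0,0.06],0]
    - [1,[0,0,0.06],0]
    - [1,[0,0,0.04],0]
    - [1,[0,0,0.018],0]
    - [1,[0,0,0],0]
    - [0,[0,0,0],0]
    - [0,[0,0,0],0]
    - [0,[0,0,0],0]
    - [0,[0,0,0],0]
    - [0,[0,0,-0.04],0]
    - [0,[0,0,-0.06],0]
    - [0,[0,0,-0.06],0]
    - [0,[0,0,-0.06],0]
    - [0,[0,0,0],0]
  force: 20

```text
time_s: 16.0
position: [0.6609, 0.0099, 0.2409]
tcp_rot: [[0.108, 0.994, 0.012], [0.994, -0.108, -0.0], [0.001, 0.012, -1.0]]
force: [0.8, -0.1, -1.2]
width: 0.0572
finger_force: 20.0
```

Request:
jog_arm:
  commands:
    - [0,[0.0381,-0.0333,0],0]
    - [0,[0.0381,-0.0333,0],0]
    - [0,[0.0381,-0.0333,0],0]
    - [0,[0.0381,-0.0333,0],0]
    - [0,[0.0381,-0.0333,0],0]
    - [0,[0,0,0.01],-0.1617]
    - [0,[0,0,0.01],-0.1617]
    - [0,[0,0,0.01],-0.1617]
    - [0,[0,0,0.01],-0.1617]
    - [0,[0,0,0.01],-0.1617]
    - [0,[0,0,0.01],-0.1617]
    - [0,[0,0,0.01],-0.1617]
    - [0,[0,0,0.01],-0.1617]
    - [0,[0,0,0.01],-0.1617]
    - [0,[0,0,0.01],-0.1617]
    - [0,[0,0,0.04],0]
    - [0,[0,0,0.03],0]
    - [0,[0,0,0],0]
    - [0,[0,0,0],0]

```text
time_s: 18.38
position: [0.5144, 0.2174, 0.0636]
tcp_rot: [[-0.998, 0.062, 0.0], [0.062, 0.998, 0.0], [-0.0, 0.0, -1.0]]
force: [0.1, -0.0, -0.5]
width: 0.0571
finger_force: 20.0
```

```bash
python3 - <<'E'
from h import *
st();go(.516,.2175,.021,3.08)
t=shot("top","t3.png");s=shot("side","s3.png")
for n in["green_board"]:
  for r in manip.trace(n,"top"): print(n,round(r["confidence"],2),rect(t,r["mask"],.07))
a=cv2.resize(s["pixels"][130:260,240:420],(800,578),interpolation=cv2.INTER_CUBIC);cv2.imwrite("pics/sc2.png",a)
E
```

```text
TCP [0.5144 0.2174 0.0636] psi 3.079 w 0.0571 ff 19.998081028461456 F [ 0.1 -0.  -0.5] t 18.38 q [ 0.34  0.01  1.6   0.    1.53 -1.17]
shift [-0.0016  0.0002  0.0426]  twist -0.001
green_board 0.66 (array([476., 208.,  38.,  34.]), np.float64(-0.023))
```

View pics/sc2.png

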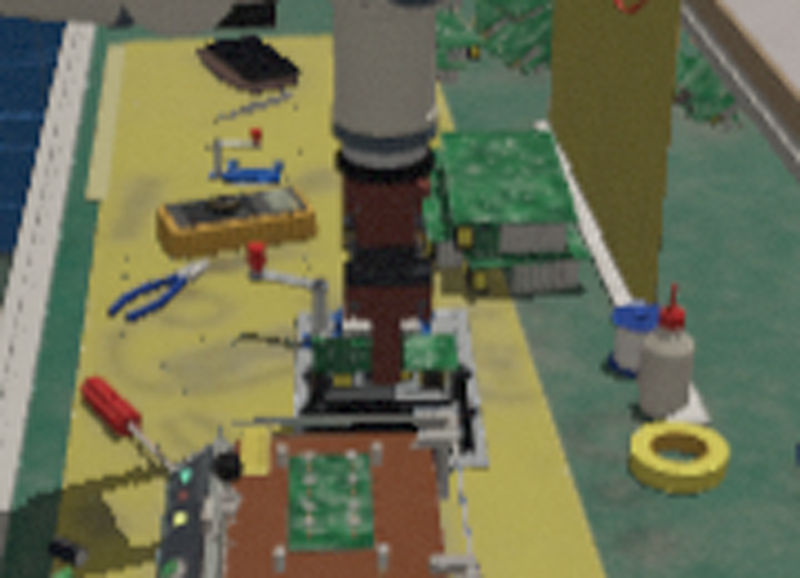

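The side crop shows the board at (385,352) level over the black carrier, between the guides. I'll lower it.

Request:
jog_arm:
  commands:
    - [0,[-0.0025,0,0.012],0]
    - [0,[0,0,0.012],0]
    - [0,[0,0,0.01],0]
    - [0,[0,0,0.006],0]
    - [0,[0,0,0.003],0]
    - [0,[0,0,0],0]

```text
time_s: 19.27
position: [0.5169, 0.2173, 0.0211]
tcp_rot: [[-0.998, 0.062, 0.001], [0.062, 0.998, 0.0], [-0.001, 0.0, -1.0]]
force: [-3.0, -1.1, 4.9]
width: 0.0572
finger_force: 20.0
```

Request:
jog_arm:
  commands:
    - [1,[0,0,0],0]
    - [1,[0,0,0],0]
    - [1,[0,0,0],0]
    - [1,[0,0,-0.03],0]
    - [1,[0,0,-0.05],0]
    - [1,[0,0,-0.06],0]
    - [1,[0,0,-0.05],0]
    - [1,[0,0,-0.03],0.174]
    - [1,[0,0,0],0.174]
    - [1,[0,0,0],0.174]
    - [1,[0,0,0],0.174]
    - [1,[0,0,0],0.174]
    - [1,[0,0,0],0.174]
    - [1,[0,0,0],0.174]

```text
time_s: 21.02
position: [0.5168, 0.2173, 0.2398]
tcp_rot: [[-0.281, 0.96, -0.0], [0.96, 0.281, -0.0], [0.0, -0.0, -1.0]]
force: [0.8, 0.7, -0.3]
width: 0.0874
finger_force: 0.0
```

Request:
jog_arm:
  commands:
    - [1,[-0.0476,-0.0315,0],0]
    - [1,[-0.0476,-0.0315,0],0]
    - [1,[-0.0476,-0.0315,0],0]
    - [1,[-0.0476,-0.0315,0],0]
    - [1,[-0.0476,-0.0315,0],0]
    - [1,[-0.0476,-0.0315,0],0]
    - [1,[-0.0476,-0.0315,0],0]
    - [1,[-0.0476,-0.0315,0],0]
    - [1,[0,0,0],0]
    - [1,[0,0,0],0]

```text
time_s: 22.28
position: [0.3845, -0.2194, 0.24]
tcp_rot: [[-0.286, 0.958, 0.0], [0.958, 0.286, 0.001], [0.001, 0.0, -1.0]]
force: [0.1, -0.0, -0.1]
width: 0.0876
finger_force: 0.0
```

```bash
python3 - <<'E'
from h import *
st();go(.384,-.22,.003,1.861);t=shot("top","t4.png")
for n,z in(("green_board",.031),("white_module",.031),("board_carrier",.02)):
  for r in manip.trace(n,"top"): print(n,round(r["confidence"],2),rect(t,r["mask"],z))
E
```

```text
TCP [ 0.3845 -0.2194  0.24  ] psi 1.861 w 0.0876 ff 0.0 F [ 0.1 -0.  -0.1] t 22.27 q [-0.6  -0.33  1.59  0.    1.88 -0.89]
shift [-0.0005 -0.0007  0.237 ]  twist -0.000
green_board 0.89 (array([514., 218., 106.,  51.]), np.float64(-0.022))
white_module 0.69 (array([521., 361.,  67.,  43.]), np.float64(-0.014))
board_carrier 0.64 (array([518., 215., 144.,  83.]), np.float64(-0.053))
```

Request:
jog_arm:
  commands:
    - [1,[0,0,0.05],0]
    - [1,[0,0,0.06],0]
    - [1,[0,0,0.06],0]
    - [1,[0,0,0.04],0]
    - [1,[0,0,0.026],0]
    - [1,[0,0,0],0]
    - [0,[0,0,0],0]
    - [0,[0,0,0],0]
    - [0,[0,0,0],0]
    - [0,[0,0,0],0]
    - [0,[0,0,0],0]
    - [0,[0,0,0],0]
    - [0,[0,0,-0.04],0]
    - [0,[0,0,-0.06],0]
    - [0,[0,0,-0.06],0]
    - [0,[0,0,-0.05],0]
    - [0,[0,0,0],0]
  force: 20

```text
time_s: 24.6
position: [0.3858, -0.2207, 0.2191]
tcp_rot: [[-0.286, 0.958, 0.007], [0.958, 0.286, -0.005], [-0.007, 0.005, -1.0]]
force: [0.2, -0.3, 0.1]
width: 0.0007
finger_force: 0.0
```

```bash
python3 - <<'E'
from h import *
st();c=look("w6.png",["terminal_block","heat_sink"])
s=shot("side","s4.png")
for r in manip.trace("terminal_block","side"): print(r["confidence"],r["xy"],at(s,r["xy"],.01).round(3))
t=shot("top","t5.png")
for r in manip.trace("terminal_block","top"): print(r["confidence"],rect(t,r["mask"],.012))
cv2.imwrite("pics/w6s.png",np.hstack([cv2.resize(c["pixels"],(480,300)),cv2.resize(s["pixels"][250:370,230:350],(300,300))]))
E
```

```text
TCP [ 0.3858 -0.2207  0.2191] psi 1.861 w 0.0007 ff 0.0 F [ 0.2 -0.3  0.1] t 24.6 q [-0.6  -0.34  1.63  0.    1.84 -0.89]
terminal_block 0.93 [319. 181.] 1214 [ 381. -221.   71.   22.] -1.275
heat_sink 0.67 [509. 218.] 1021 [ 600. -198.   47.   33.] 0.974
0.7 [287.9, 313.3] [ 0.376 -0.22   0.01 ]
0.62 (array([ 380., -223.,   68.,   23.]), np.float64(-1.273))
```

View pics/w6s.png

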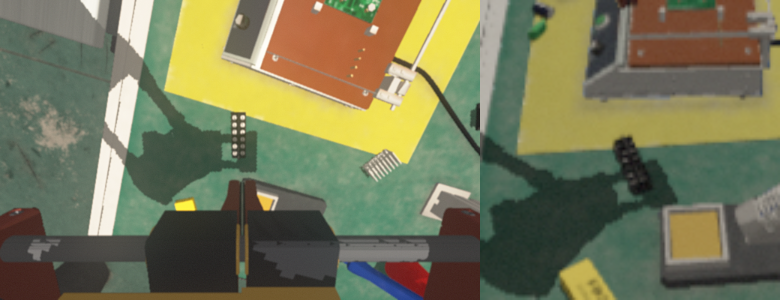

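The block still lies flat at wrist pixel (319,181); the fingers closed empty, probably because I lifted before they had finished closing. I'll retry and wait before lifting.

Request:
jog_arm:
  commands:
    - [0.5,[0.001,-0.0045,0.05],0]
    - [0.5,[0,0,0.06],0]
    - [0.5,[0,0,0.06],0]
    - [0.5,[0,0,0.03],0]
    - [0.5,[0,0,0.017],0]
    - [0.5,[0,0,0],0]
    - [0,[0,0,0],0]
    - [0,[0,0,0],0]
    - [0,[0,0,0],0]
    - [0,[0,0,0],0]
    - [0,[0,0,0],0]
    - [0,[0,0,0],0]
    - [0,[0,0,0],0]
    - [0,[0,0,0],0]
  force: 20

```text
time_s: 26.7
position: [0.3812, -0.2215, 0.0003]
tcp_rot: [[-0.286, 0.958, 0.003], [0.958, 0.286, -0.003], [-0.004, 0.002, -1.0]]
force: [-1.6, 0.8, 13.0]
width: 0.0219
finger_force: 26.5
```

Request:
jog_arm:
  commands:
    - [0,[0,0,-0.005],0]
    - [0,[0,0,-0.015],0]
    - [0,[0,0,-0.04],0]
    - [0,[0,0,-0.05],0]
    - [0,[0,0,-0.05],0]
    - [0,[0,0,-0.05],0]
    - [0,[0,0,0],0]

```text
time_s: 27.58
position: [0.3811, -0.221, 0.2125]
tcp_rot: [[-0.286, 0.958, 0.007], [0.958, 0.287, -0.005], [-0.007, 0.005, -1.0]]
force: [0.1, -1.1, -0.7]
width: 0.0219
finger_force: 20.0
```

Request:
jog_arm:
  commands:
    - [0,[0.045,0.028,0],0]
    - [0,[0.045,0.028,0],0]
    - [0,[0.045,0.028,0],0]
    - [0,[0.045,0.028,0],0]
    - [0,[0.045,0.028,0],0]
    - [0,[0.045,0.028,0],0]
    - [0,[0.045,0.028,0],0]
    - [0,[0.045,0.028,0],0]
    - [0,[0.045,0.028,0],0]
    - [0,[0.045,0.028,0],0]
    - [0,[0,0,0.02],-0.174]
    - [0,[0,0,0.02],-0.174]
    - [0,[0,0,0.02],-0.174]
    - [0,[0,0,0.02],-0.174]
    - [0,[0,0,0.02],-0.174]
    - [0,[0,0,0.02],-0.174]
    - [0,[0,0,0.02],-0.174]
    - [0,[0,0,0.02],0]
    - [0,[0,0,0],0]
    - [0,[0,0,0],0]

```text
time_s: 30.08
position: [0.5194, 0.2913, 0.0475]
tcp_rot: [[-0.998, 0.064, 0.0], [0.064, 0.998, 0.0], [-0.0, 0.0, -1.0]]
force: [0.4, 0.1, -0.3]
width: 0.0213
finger_force: 20.0
```

```bash
python3 - <<'E'
from h import *
st();go(.520,.2905,.009,3.079)
E
```

```text
TCP [0.5194 0.2913 0.0475] psi 3.077 w 0.0213 ff 19.99996304512024 F [ 0.4  0.1 -0.3] t 30.07 q [ 0.45  0.11  1.52  0.    1.51 -1.05]
shift [-0.0007 -0.0008  0.0385]  twist -0.002
```

Request:
jog_arm:
  commands:
    - [0,[-0.0007,-0.0008,0.015],0]
    - [0,[0,0,0.012],0]
    - [0,[0,0,0.006],0]
    - [0,[0,0,0.004],0]
    - [0,[0,0,0],0]

```text
time_s: 30.7
position: [0.5197, 0.2903, 0.0097]
tcp_rot: [[-0.998, 0.062, -0.0], [0.062, 0.998, -0.0], [0.0, -0.0, -1.0]]
force: [0.2, -0.0, 0.3]
width: 0.0217
finger_force: 20.0
```

Request:
jog_arm:
  commands:
    - [0,[0,0,0.0015],0]
    - [0,[0,0,0.0007],0]
    - [0,[0,0,0],0]

```text
time_s: 31.08
position: [0.5199, 0.2904, 0.008]
tcp_rot: [[-0.998, 0.062, 0.0], [0.062, 0.998, 0.0], [-0.0, 0.0, -1.0]]
force: [-0.5, 0.6, 0.1]
width: 0.0218
finger_force: 20.0
```

Request:
jog_arm:
  commands:
    - [0.42,[0,0,0],0]
    - [0.42,[0,0,0],0]
    - [0.42,[0,0,-0.02],0]
    - [0.42,[0,0,-0.05],0]
    - [0.42,[0,0,-0.06],0]
    - [0.42,[0,0,-0.06],0]
    - [0.42,[0,0,-0.05],0.171]
    - [0.42,[0,0,0],0.171]
    - [0.42,[0,0,0],0.171]
    - [0.42,[0,0,0],0.171]
    - [0.42,[0,0,0],0.171]
    - [0.42,[0,0,0],0.171]
    - [0.42,[0,0,0],0.171]
    - [0.42,[0,0,0],0.171]
    - [0.42,[0,0,0],0.171]
    - [0.42,[0,0,0],0.171]
    - [0.42,[0,0,0],0.171]
    - [0.42,[0,0,0],0.171]

```text
time_s: 33.33
position: [0.5197, 0.2904, 0.2498]
tcp_rot: [[0.522, 0.853, 0.002], [0.853, -0.522, 0.001], [0.002, 0.001, -1.0]]
force: [0.2, 0.4, 0.9]
width: 0.037
finger_force: 0.0
```

Request:
jog_arm:
  commands:
    - [1,[-0.0459,0.0323,0],0]
    - [1,[-0.0459,0.0323,0],0]
    - [1,[-0.0459,0.0323,0],0]
    - [1,[-0.0459,0.0323,0],0]
    - [1,[-0.0459,0.0323,0],0]
    - [1,[-0.0459,0.0323,0],0]
    - [1,[-0.0459,0.0323,0],0]
    - [1,[-0.0459,0.0323,0],0]
    - [1,[-0.0459,0.0323,0],0]
    - [1,[-0.0459,0.0323,0],0]
    - [1,[0,0,0],0]
    - [1,[0,0,0],0]

```text
time_s: 34.83
position: [0.5589, -0.2692, 0.249]
tcp_rot: [[0.517, 0.856, 0.001], [0.856, -0.517, 0.0], [0.001, 0.001, -1.0]]
force: [-0.1, 0.5, -0.1]
width: 0.0877
finger_force: 0.0
```

```bash
python3 - <<'E'
from h import *
st();c=look("w7.png",["heat_sink"])
for r in manip.trace("heat_sink","wrist"):
  if r["confidence"]>.5:
    for z in(.003,.011,.022): print(z,rect(c,r["mask"],z))
t=shot("top","t6.png")
for r in manip.trace("terminal_block","top"): print(r["confidence"],rect(t,r["mask"],.02))
cv2.imwrite("pics/w7s.png",np.hstack([cv2.resize(c["pixels"],(480,300)),cv2.resize(t["pixels"][180:240,270:330],(300,300),interpolation=cv2.INTER_CUBIC)]))
E
```

```text
TCP [ 0.5589 -0.2692  0.249 ] psi 1.027 w 0.0877 ff 0.0 F [-0.1  0.5 -0.1] t 34.83 q [-0.5   0.15  1.12  0.    1.87  0.04]
heat_sink 0.75 [329. 105.] 788 [ 608. -202.   42.   22.] 1.028
0.003 (array([ 608., -202.,   44.,   23.]), np.float64(1.028))
0.011 (array([ 608., -202.,   43.,   23.]), np.float64(1.028))
0.022 (array([ 608., -202.,   42.,   22.]), np.float64(1.028))
0.72 (array([518., 219., 150.,  85.]), np.float64(-0.027))
0.44 (array([518., 288.,  67.,  20.]), np.float64(-0.019))
```

View pics/w7s.png

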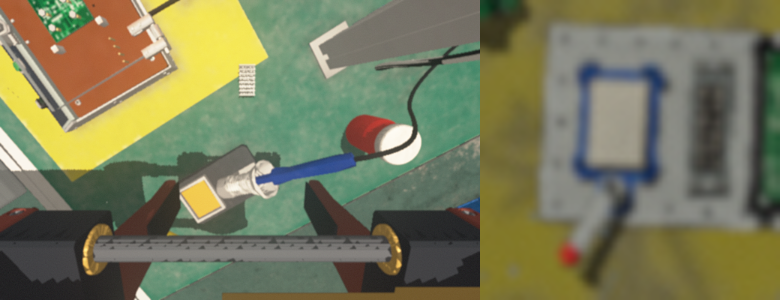

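The left half shows the heat sink at (247,81), clear of the iron's handle (355,157) and the pole flange (315,45). The right half shows the module home in the blue cradle and the block centred on its seat. I'll check the iron and pole clearance.

```bash
python3 - <<'E'
from h import *
c=shot("wrist","w8.png");o=np.array([.608,-.202]);ax=np.array([[.515,.857],[.857,-.515]])
for n,p in dict(handle_end=(473,205),handle_mid=(420,225),holder_cone=(345,215),flange=(416,52),pole=(440,95)).items():
  for z in (.03,.09,.13): q=at(c,p,z)[:2]; print(n,z,q.round(3),"rel tool x,y",(ax@(q-o)).round(3))
go(.608,-.202,.006,1.028)
E
```

```text
handle_end 0.03 [ 0.697 -0.385] rel tool x,y [-0.11  0.17]
handle_end 0.09 [ 0.681 -0.356] rel tool x,y [-0.094  0.142]
handle_end 0.13 [ 0.671 -0.337] rel tool x,y [-0.083  0.123]
handle_mid 0.03 [ 0.632 -0.375] rel tool x,y [-0.135  0.11 ]
handle_mid 0.09 [ 0.627 -0.348] rel tool x,y [-0.115  0.091]
handle_mid 0.13 [ 0.623 -0.33 ] rel tool x,y [-0.102  0.079]
holder_cone 0.03 [ 0.561 -0.317] rel tool x,y [-0.123  0.019]
holder_cone 0.09 [ 0.567 -0.299] rel tool x,y [-0.105  0.015]
holder_cone 0.13 [ 0.571 -0.287] rel tool x,y [-0.092  0.012]
flange 0.03 [ 0.714 -0.201] rel tool x,y [0.056 0.09 ]
flange 0.09 [ 0.696 -0.201] rel tool x,y [0.046 0.075]
flange 0.13 [ 0.683 -0.201] rel tool x,y [0.039 0.064]
pole 0.03 [ 0.717 -0.252] rel tool x,y [0.013 0.119]
pole 0.09 [ 0.698 -0.245] rel tool x,y [0.01  0.099]
pole 0.13 [ 0.686 -0.24 ] rel tool x,y [0.008 0.086]
shift [0.0821 0.0074 0.2425]  twist 0.001
```

Request:
jog_arm:
  commands:
    - [0.6,[0.041,0.0037,0],0]
    - [0.6,[0.041,0.0037,0],0]
    - [0.6,[0,0,0.05],0]
    - [0.6,[0,0,0.06],0]
    - [0.6,[0,0,0.06],0]
    - [0.6,[0,0,0.045],0]
    - [0.6,[0,0,0.0275],0]
    - [0.6,[0,0,0],0]
    - [0,[0,0,0],0]
    - [0,[0,0,0],0]
    - [0,[0,0,0],0]
    - [0,[0,0,0],0]
    - [0,[0,0,0],0]
    - [0,[0,0,0],0]
    - [0,[0,0,0],0]
  force: 12

```text
time_s: 37.0
position: [0.6079, -0.2032, 0.0059]
tcp_rot: [[0.517, 0.856, 0.001], [0.856, -0.517, -0.0], [0.0, 0.001, -1.0]]
force: [-0.0, 1.9, 4.3]
width: 0.0238
finger_force: 12.0
```

Request:
jog_arm:
  commands:
    - [0,[0,0,-0.02],0]
    - [0,[0,0,-0.05],0]
    - [0,[0,0,-0.06],0]
    - [0,[0,0,-0.06],0]
    - [0,[0,0,-0.05],0]
    - [0,[0,0,0],0]
    - [0,[0.0439,-0.0366,0],0]
    - [0,[0.0439,-0.0366,0],0]
    - [0,[0.0439,-0.0366,0],0]
    - [0,[0.0439,-0.0366,0],0]
    - [0,[0.0439,-0.0366,0],0]
    - [0,[0.0439,-0.0366,0],0]
    - [0,[0.0439,-0.0366,0],0]
    - [0,[0.0439,-0.0366,0],0]
    - [0,[0.0439,-0.0366,0],0]
    - [0,[0.0439,-0.0366,0],0]
    - [0,[0,0,0],0]

```text
time_s: 39.12
position: [0.5194, 0.3652, 0.2429]
tcp_rot: [[0.512, 0.859, -0.004], [0.859, -0.512, -0.001], [-0.003, -0.002, -1.0]]
force: [-0.3, -1.1, -0.2]
width: 0.0241
finger_force: 12.0
```

Request:
jog_arm:
  commands:
    - [0,[0,0,0.01],-0.171]
    - [0,[0,0,0.01],-0.171]
    - [0,[0,0,0.01],-0.171]
    - [0,[0,0,0.01],-0.171]
    - [0,[0,0,0.01],-0.171]
    - [0,[0,0,0.01],-0.171]
    - [0,[0,0,0.01],-0.171]
    - [0,[0,0,0.01],-0.171]
    - [0,[0,0,0.01],-0.171]
    - [0,[0,0,0.01],-0.171]
    - [0,[0,0,0.01],-0.171]
    - [0,[0,0,0.01],-0.171]
    - [0,[0,0,0.03],0]
    - [0,[0,0,0],0]
    - [0,[0,0,0],0]

```text
time_s: 41.0
position: [0.5216, 0.3612, 0.0959]
tcp_rot: [[-0.998, 0.063, 0.0], [0.063, 0.998, -0.0], [-0.0, -0.0, -1.0]]
force: [-0.3, -0.0, -0.4]
width: 0.0237
finger_force: 12.0
```

```bash
python3 - <<'E'
from h import *
st();go(.522,.362,.037,3.079)
E
```

```text
TCP [0.5216 0.3612 0.0959] psi 3.078 w 0.0237 ff 11.999815050512552 F [-0.3 -0.  -0.4] t 41.0 q [ 0.55  0.19  1.34 -0.    1.61 -0.96]
shift [-0.0003  0.0008  0.0589]  twist -0.001
```

Request:
jog_arm:
  commands:
    - [0,[0,0.0008,0.025],0]
    - [0,[0,0,0.018],0]
    - [0,[0,0,0.01],0]
    - [0,[0,0,0.004],0]
    - [0,[0,0,0.0012],0]
    - [0,[0,0,0],0]

```text
time_s: 41.75
position: [0.5218, 0.3629, 0.0379]
tcp_rot: [[-0.998, 0.062, 0.001], [0.062, 0.998, 0.001], [-0.001, 0.001, -1.0]]
force: [-0.5, 0.6, -0.8]
width: 0.0239
finger_force: 12.0
```

Request:
jog_arm:
  commands:
    - [0,[0,0,0.0008],0]
    - [0,[0,0,0],0]
    - [0.38,[0,0,0],0]
    - [0.45,[0,0,0],0]
    - [0.45,[0,0,0],0]
    - [0.5,[0,0,-0.03],0]
    - [0.5,[0,0,-0.05],0]
    - [0.5,[0,0,-0.06],0]
    - [0.5,[0,0,-0.05],0]
    - [0.5,[0,0,0],0]

```text
time_s: 43.0
position: [0.5229, 0.3636, 0.2329]
tcp_rot: [[-0.998, 0.062, 0.009], [0.062, 0.998, 0.005], [-0.008, 0.006, -1.0]]
force: [0.2, 0.1, 0.3]
width: 0.044
finger_force: 0.0
```

```bash
python3 - <<'E'
from h import *
st();t=shot("top","t7.png");s=shot("side","s7.png")
for n,z in(("heat_sink",.05),("white_module",.031),("holder_knob",.08)):
  for r in manip.trace(n,"top"): print(n,round(r["confidence"],2),r["xy"],rect(t,r["mask"],z))
for r in manip.trace("heat_sink","side"): print(r["confidence"],r["xy"],at(s,r["xy"],.045).round(3))
cv2.imwrite("pics/m7.png",np.hstack([cv2.resize(s["pixels"][160:240,290:370],(400,400),interpolation=cv2.INTER_CUBIC),cv2.resize(t["pixels"][180:240,270:330],(400,400),interpolation=cv2.INTER_CUBIC)]))
E
```

```text
TCP [0.5229 0.3636 0.2329] psi 3.079 w 0.044 ff 0.0 F [0.2 0.1 0.3] t 43.0 q [ 0.55  0.19  1.11  0.    1.84 -0.95]
white_module 0.63 [295.5, 211.2] (array([510., 361.,  43.,  43.]), np.float64(-0.022))
0.39 [326.7, 200.8] [0.528 0.326 0.045]
```

View pics/m7.png

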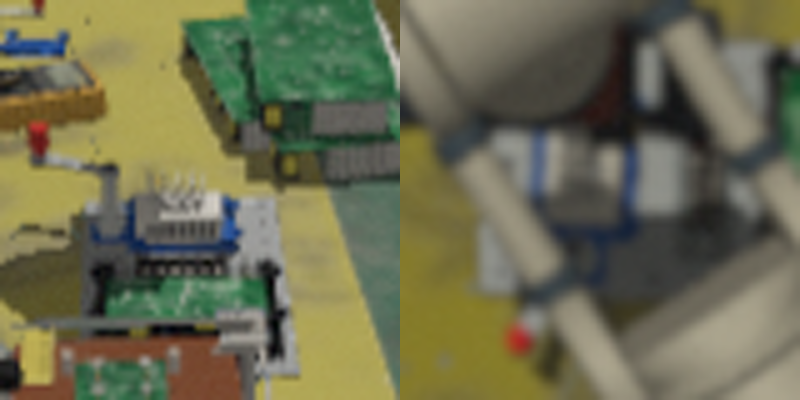

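The heat sink stands upright, centred on the module, with the block and board seated. The arm's red knob is still swung out, at (38,140) left and (520,340) right. Next I'll take the knob.

Request:
jog_arm:
  commands:
    - [0.5,[0.055,0.0136,0],0]
    - [0.5,[0.055,0.0136,0],0]
    - [0.5,[0,0,0],0.16]
    - [0.5,[0,0,0],0.16]
    - [0.5,[0,0,0],0.159]
    - [0.5,[0,0,0],0]
    - [0.5,[0,0,0],0]

```text
time_s: 44.18
position: [0.4132, 0.3965, 0.2256]
tcp_rot: [[-0.859, 0.513, -0.001], [0.513, 0.859, -0.001], [0.0, -0.001, -1.0]]
force: [0.5, -0.7, -0.2]
width: 0.0435
finger_force: 0.0
```

```bash
python3 - <<'E'
from h import *
st();s=shot("side","s8.png");t=shot("top","t8.png")
for n,c,b in(("side",s,(200,180,290,310)),("top",t,(215,245,275,305))):
  h=cv2.cvtColor(c["pixels"],cv2.COLOR_BGR2HSV);m=np.zeros(h.shape[:2],np.uint8)
  y0,y1,x0,x1=(180,200,290,310) if n=="side" else (215,245,275,305)
  m[y0:y1,x0:x1]=cv2.inRange(h,(0,140,90),(8,255,255))[y0:y1,x0:x1];ys,xs=np.nonzero(m)
  if len(xs): print(n,len(xs),xs.mean(),ys.mean(),at(c,(xs.mean(),ys.mean()),.078).round(4))
go(.415,.398,.066,2.60)
E
```

```text
TCP [0.4132 0.3965 0.2256] psi 2.603 w 0.0435 ff 0.0 F [ 0.5 -0.7 -0.2] t 44.17 q [ 0.71  0.02  1.3   0.    1.82 -0.33]
side 18 297.1666666666667 187.38888888888889 [0.4175 0.3854 0.078 ]
shift [-0.0007  0.0022  0.1599]  twist 0.002
```

Request:
jog_arm:
  commands:
    - [0.5,[-0.0007,0.001,0.05],0]
    - [0.5,[0,0,0.05],0]
    - [0.5,[0,0,0.04],0]
    - [0.5,[0,0,0.018],0]
    - [0.5,[0,0,0],0]
    - [0,[0,0,0],0]
    - [0,[0,0,0],0]
    - [0,[0,0,0],0]
    - [0,[0,0,0],0]
    - [0,[0,0,0],0]
  force: 6

```text
time_s: 45.52
position: [0.4149, 0.3975, 0.0694]
tcp_rot: [[-0.857, 0.515, 0.001], [0.515, 0.857, 0.001], [-0.001, 0.002, -1.0]]
force: [0.3, -0.5, 4.9]
width: 0.0161
finger_force: 6.0
```

Request:
jog_arm:
  commands:
    - [0,[-0.0005,0.0082,0],0.133]
    - [0,[-0.0005,0.0082,0],0.133]
    - [0,[-0.0005,0.0082,0],0.133]
    - [0,[-0.0005,0.0082,0],0.133]
    - [0,[-0.0005,0.0082,0],0.133]
    - [0,[-0.0005,0.0082,0],0.133]
    - [0,[-0.0005,0.0082,0],0.133]
    - [0,[-0.0005,0.0082,0],0.133]
    - [0,[0,0,0],0]

```text
time_s: 46.65
position: [0.47, 0.4294, 0.0694]
tcp_rot: [[0.035, 0.999, 0.002], [0.999, -0.035, 0.004], [0.005, 0.002, -1.0]]
force: [0.2, 5.4, 4.1]
width: 0.0159
finger_force: 6.0
```

Request:
jog_arm:
  commands:
    - [0,[-0.0017,0.0082,0],0.133]
    - [0,[-0.0005,0.0082,0],0.133]
    - [0,[-0.0005,0.0082,0],0.133]
    - [0,[-0.0005,0.0082,0],0.133]
    - [0,[-0.0005,0.0082,0],0.133]
    - [0,[-0.0005,0.0082,0],0.133]
    - [0,[-0.0005,0.0082,0],0.133]
    - [0,[-0.0005,0.0082,0],0.133]
    - [0,[-0.0005,0.0082,0],0.133]
    - [0,[-0.0005,0.0082,0],0.133]
    - [0,[0,0,0],0]

```text
time_s: 48.02
position: [0.5305, 0.3772, 0.0693]
tcp_rot: [[0.979, 0.202, 0.005], [0.202, -0.979, 0.002], [0.006, -0.0, -1.0]]
force: [6.3, 0.9, 1.9]
width: 0.0157
finger_force: 6.0
```

Request:
jog_arm:
  commands:
    - [0,[-0.0012,0.0072,0],0.12]
    - [0,[-0.0004,0.0072,0],0.12]
    - [0,[0,0.002,0],0]
    - [0,[0,0,0],0]

```text
time_s: 48.52
position: [0.5309, 0.3614, 0.0693]
tcp_rot: [[0.999, -0.035, 0.006], [-0.035, -0.999, 0.002], [0.006, -0.003, -1.0]]
force: [7.4, 3.0, 0.0]
width: 0.0158
finger_force: 6.0
```

Request:
jog_arm:
  commands:
    - [0,[-0.001,0.002,0],0]
    - [0,[0,0,0],0]

```text
time_s: 48.78
position: [0.5298, 0.3612, 0.0694]
tcp_rot: [[0.999, -0.033, 0.006], [-0.033, -0.999, 0.006], [0.006, -0.006, -1.0]]
force: [8.6, 7.3, -1.6]
width: 0.0157
finger_force: 6.0
```

At the stop (reaction rising, knob not moving). Release and clear away.

Request:
jog_arm:
  commands:
    - [0,[0,-0.002,0],0]
    - [0.3,[0,0,0],0]
    - [0.4,[0,0,0],0]
    - [0.45,[0,0,0],0]
    - [0.45,[0,0,-0.03],0]
    - [0.45,[0,0,-0.05],0]
    - [0.45,[0,0,-0.06],0]
    - [0.45,[-0.05,0,-0.03],0]
    - [0.45,[-0.05,0,0],0]
    - [0.45,[0,-0.06,0],0]
    - [0.45,[0,-0.06,0],0]
    - [0.45,[0,-0.06,0],0]
    - [0.45,[0,0,0],0]
    - [0.45,[0,0,0],0]

```text
time_s: 50.52
position: [0.4335, 0.5438, 0.2376]
tcp_rot: [[0.999, -0.033, -0.001], [-0.033, -0.999, -0.001], [-0.001, 0.001, -1.0]]
force: [-0.8, -0.5, 0.6]
width: 0.0392
finger_force: 0.0
```

```bash
python3 - <<'E'
from h import *
st();t=shot("top","t9.png");s=shot("side","s9.png")
for n,z in(("green_board",.031),("white_module",.031),("terminal_block",.02),("heat_sink",.05)):
  for r in manip.trace(n,"top")[:1]: print(n,round(r["confidence"],2),r["xy"],rect(t,r["mask"],z))
cv2.imwrite("pics/m9.png",np.hstack([cv2.resize(s["pixels"][160:240,290:370],(400,400),interpolation=cv2.INTER_CUBIC),cv2.resize(t["pixels"][180:240,280:340],(400,400),interpolation=cv2.INTER_CUBIC)]))
E
```

```text
TCP [0.4335 0.5438 0.2376] psi -0.033 w 0.0392 ff 0.0 F [-0.8 -0.5  0.6] t 50.52 q [ 0.85  0.37  0.88 -0.    1.89  2.45]
green_board 0.76 [333.2, 206.3] (array([514., 214., 114.,  58.]), np.float64(-0.022))
white_module 0.69 [300.0, 203.3] (array([521., 359.,  67.,  47.]), np.float64(-0.022))
terminal_block 0.39 [315.3, 205.6] (array([519., 288.,  63.,  20.]), np.float64(-0.017))
```

View pics/m9.png

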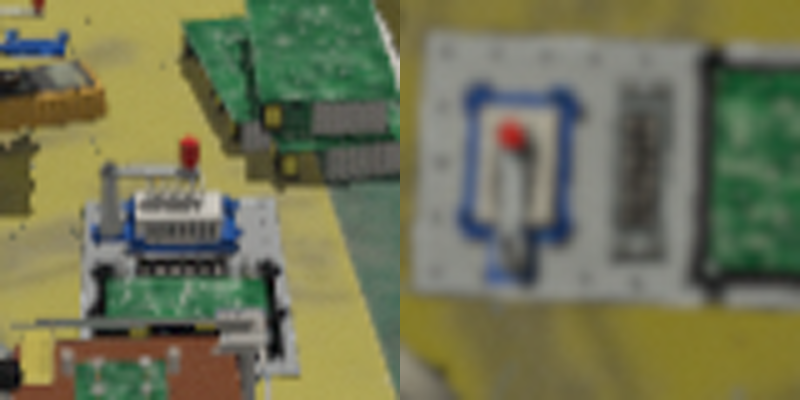

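The arm is closed with the knob at (190,150) left and (512,135) right, over the module. The heat sink, module, block and board are all in place, so I'm handing in.

```bash
python3 -c "
from workcell import manip
print(manip.sign_off())"
```

```text
the job is handed in; nothing more can be done
None
```

The job is handed in at about 50 s of the 120 s allowed: board, module, terminal block and heat sink are placed and released and the hold-down arm is closed to its stop, per the last camera check, though no verdict came back.

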